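Swing the slat gate shut across the filter bay

TASK

Close the front of the filter bay with the forked wooden slat. First lay it flat on the well floor with its forked end round the steel pin, standing open towards the robot at roughly a right angle to the bay's front, and let go of it; then take it afresh at its narrow tongue and push it round the pin, flat on the floor, until it slides under the steel keeper and rests against the stop. Let go and leave it there, with everything else in the well where it was.

Things in the scene. Friction and masses are not known exactly. Their poses are not given: they have to be found in the camera images.
- gate: Forked slat, dark wood, 230 x 50 x 16 mm, 80-170 g, loose, flat on the floor on the robot's right. Origin: middle of its length and width, underside; x from fork to tongue, z up. Body x -89 to +60, 50 wide, can be gripped across its middle; fork x -115 to -89, two prongs 12 wide, 44 over both; tongue x +60 to +115, 24 wide. Centre of mass near x -5. Mirror-symmetric about its length.
- gate_notch (a point): Point in the slat's notch where the pin's centre belongs (slat x -97, half thickness up), then 2 mm clear of the notch's bottom. The notch, between the prongs, is 20 mm wide, 26 deep and open at the end.
- gate_tongue (a point): Point on the slat's narrow tongue (slat x +92, half thickness up), 189 mm from gate_notch. When shut, the tongue sticks out about 10 to 65 mm past the stop, with room for a finger on both sides.
- bay: Filter bay fixed to the floor: three wooden walls 24 mm high (x 34 to 119, y -142 to 22) open at the front. Origin: foot of the steel pin (12 diameter, 28 high) at its front left. x from front to back, y from stop end to pin; yaw within 0.25 rad of world. Open slat points from the pin to bay -x (robot); shut it lies along bay -y, a quarter turn anticlockwise from above.
- bay_stop (a point): Middle of the stop block's front face (bay x 25, y -139, z 12 mm): block 18 wide along y, 24 high, facing -x. The shut slat's long edge rests on it. The steel keeper on top overhangs that face by 30 towards -x, underside 24 and top 28 above the floor, so the slat must slide in beneath it and cannot be laid in from above.
- slat: Bystander: plain spare slat, same wood, 150 x 40 x 16, no fork or tongue, lying near the right wall. Origin centre of underside.
- box_a: Bystander: clear snap box with a round filter, 60 x 60 x 16, lying in the bay at the pin's side. Origin centre of underside.
- box_b: Bystander: the same kind of box, lying in the bay at the stop's side. Origin centre of underside.
- blower: Bystander: rubber-bulb blower standing upright, 62 in diameter, 125 high, on the left. Origin centre of underside.
- hexkey: Bystander: steel L-shaped hex key, 85 long, 8 thick, lying far left. Origin under the long arm's middle.
- wrench: Bystander: plastic filter wrench, an open ring 81 across with a handle, 10 thick, lying behind on the right. Origin centre of the ring, handle along its -x to 105.
- dispenser: Bystander: push-button silica dispenser, upright box 55 x 75 x 92, at the back right. Origin centre of underside.

How it is judged:
On the way, in this order (a step that is already met when the one before it is completed fails the run):
1. the slat lies flat on the floor with the pin in its notch, open towards the robot by more than 45 degrees from shut, and the fingers have let go of it (y of bay in the frame of gate between -0.007 and 0.007 m and x of bay in the frame of gate between -0.113 and -0.088 m and height (world z) of gate below 0.005 m and angle between gate's own z axis and vertical below 0.08 rad and angle between the x axis of gate and the y axis of bay, either way round above 0.78 rad and x of gate_tongue in the frame of bay below -0.1 m and contact force between the fingers and gate below 0.2 N and linear speed of gate below 0.02 m/s), for 0.2 s.
2. the slat is on its way round, 10 to 35 degrees from shut, still flat on the floor with the pin in its notch (y of bay in the frame of gate between -0.007 and 0.007 m and x of bay in the frame of gate between -0.113 and -0.088 m and height (world z) of gate below 0.005 m and angle between gate's own z axis and vertical below 0.08 rad and angle between the x axis of gate and the y axis of bay, either way round between 0.175 and 0.61 rad and x of gate_tongue in the frame of bay below 0 m), for 0.05 s.
At the end, for the whole second after the job is handed in: The slat lies flat on the floor with the pin in its notch, within 5 degrees of lying straight across the bay's front, with its tongue past the stop, at rest and released (y of bay in the frame of gate between -0.007 and 0.007 m and x of bay in the frame of gate between -0.113 and -0.088 m and height (world z) of gate below 0.005 m and angle between gate's own z axis and vertical below 0.08 rad and angle between the x axis of gate and the y axis of bay, either way round below 0.09 rad and y of gate_tongue in the frame of bay below -0.15 m and linear speed of gate below 0.01 m/s and contact force between the fingers and gate below 0.2 N); the robot touches nothing.
It fails at once if a filter box in the bay is moved by more than 25 mm (distance of any of box_a, box_b from where it was at the start of the episode above 0.025 m).
It fails at once if another bystander in the well is moved by more than 25 mm (distance of any of slat, blower, hexkey, wrench, dispenser from where it was at the start of the episode above 0.025 m).
It also fails if it takes over 53 s, if anything falls off the work surface, if the arm or the gripper's body presses on something with over 40 N, if the wrist force passes 120 N, or if a joint passes its speed limit or range.

ROBOT

A 7-joint arm with a two-finger parallel gripper is mounted at the origin on the work surface. World frame = base frame: x ahead of the robot, y to its left, z up, the work surface at z = 0. Lengths are in m, angles in rad, forces in N, time in s.
With the tool pointing down it reaches from about 0.425 to 0.875 m from the base axis. Payload 4.7 kg.
Tool frame: the origin (TCP) lies between the finger pads; the fingertips stand 22 mm ahead of it and the grasp point (between the pads) lies 3 mm ahead of it; z points along the fingers, y is the line along which they close (so a half turn about z gives the same grasp; the last joint's range is limited). The gripper opens to 87 mm and grips with 3 to 60 N. Pads are 19 mm wide; open, the fingers measure 117 mm over their backs; the gripper's body (75 mm by 190 mm) begins 51 mm behind the grasp point.
Start: joints at [-1.27, 0.321, -0.07, 1.45, 0.023, 1.371, -0.057], TCP at [0.184, 0.623, 0.21] pointing down, gripper open.
Joint ranges: [-2.86, 2.86], [-0.3, 2.09], [-1.38, 1.24], [0.06, 2.45], [-1.56, 4.7], [0.09, 2.05], [-2.69, 2.69]. Speed limits (rad/s): [2.57, 2.57, 3.14, 3.14, 3.14, 3.14, 3.14].

INTERFACE

Orientations are given as a rotation vector (axis times angle).
In Python, from bench import ctrl gives the robot as it stands. The module is installed in compiled form; this text tells all that it offers.
- The arm moves only by the tool send_rows, never from a script. Its argument "motion" is a list of rows, each an object with "claw": the opening, from -1 (shut) to 1 (fully open); "slide": the shift along the tool's x, y, z in mm, a list of three; "delta_rot": the turn, a rotation vector about the tool's x, y, z in rad, a list of three. In form: [{"claw": claw, "slide": [x, y, z], "delta_rot": [ax, ay, az]}, ...]. A call has 1 to 5 rows; each row is the pose to reach, as a shift and turn from the pose commanded when the call began, along the tool's axes at that moment; what a row does not reach only later rows make up. A row lasts 1/10 s, in which the tool goes at most 50 mm and 8.59 degrees, less where a joint would pass 70% of its speed; a pose out of reach is approached as far as the arm can. A call with a gripper value outside its range is refused whole. The fingers move at their own pace and stop on an object; "grip_force" is the grip in N (left out, the last holds). Time passes only in rows, so rows that repeat a pose let the fingers close. It gives the time, the measured TCP pose, the force, the opening and the grip force at its end, in the units of the state.
- ctrl.get_state(): the state, without advancing time (a new reading comes with each control period).
- ctrl.get_image(name): name is "side" or "top" or "wrist"; returns a dict with "color" (480x640x3 uint8, blue, green, red), "fx", "fy", "cx", "cy" (pixels), "pose" (4x4, takes a point from camera to world coordinates). Camera axes: x right, y down, z forward; pixel columns grow to the right and rows downward; lengths in m; the calibration is good to about 2 mm. A picture is of the moment at which its call begins. There is no depth.
- ctrl.close_job(): hands the job in; it is judged then, once.
The state is a dict: "time": time; "joint_positions": joint angles; "qd": joint speeds; "joint_torque": joint torques, N m; "position": TCP position; "tool_rot": TCP orientation; "ft_force": force on the tool from outside, world axes, zero at the start; "torque": the same for the moment, N m; "grip_width": opening from 0.0 (shut) to 1.0 (fully open); "grip_force": force on a finger pad.
Only numpy, scipy, OpenCV 4.12 (cv2) and the standard library are available. Lean on these libraries where they do the work, as an engineer would, in place of code of your own. Each camera call takes 0.05 s, during which the arm holds its last target. There are 200 camera calls.

## Working session

There is one attempt and no reset: what is moved stays moved. The work goes in short steps, Python scripts to look and compute and a tool call to move; the robot and the scene stay as the last step left them, time stands still between calls to the robot, and variables do not carry over. Pictures are saved under pics/ and viewed, at most 10 in all, crops included, and the job is handed in when it is done.

Besides the shell and the picture viewer there is one more tool, called after ">>>" as name(argument=value, ...), one argument or row to a line, values as JSON. send_rows: Moves the arm, as the interface text tells. Its arguments: {"type":"object","properties":{"motion":{"type":"array","items":{"type":"object","properties":{"claw":{"type":"number"},"slide":{"type":"array","items":{"type":"number"}},"delta_rot":{"type":"array","items":{"type":"number"}}}}},"grip_force":{"type":"number"}},"required":["motion"]}

```bash
mkdir -p pics; cat > h.py <<'E'
import numpy as np, cv2
from bench import ctrl
from scipy.spatial.transform import Rotation as R
def ray(im,u,v,z):
    P=np.array(im["pose"]); d=P[:3,:3]@np.array([(u-im["cx"])/im["fx"],(v-im["cy"])/im["fy"],1.]); o=P[:3,3]
    return o+d*(z-o[2])/d[2]
def proj(im,p):
    P=np.array(im["pose"]); c=P[:3,:3].T@(np.array(p)-P[:3,3]); return im["fx"]*c[0]/c[2]+im["cx"],im["fy"]*c[1]/c[2]+im["cy"]
E
python3 - <<'E'
from h import *
for n in("top","side"):
    im=ctrl.get_image(n); cv2.imwrite(f"pics/{n}0.png",im["color"]); np.save(f"pics/{n}0.npy",im,allow_pickle=True); print(n,np.round(im["pose"],3).tolist(),im["fx"])
s=ctrl.get_state(); print(s)
E
```

```text
top [[0.003, -0.995, 0.101, 0.438], [-1.0, -0.002, 0.013, -0.021], [-0.013, -0.101, -0.995, 1.307], [0.0, 0.0, 0.0, 1.0]] 455.92172216526075
side [[-0.99, -0.08, 0.113, 0.424], [-0.138, 0.506, -0.851, 1.292], [0.011, -0.859, -0.512, 0.818], [0.0, 0.0, 0.0, 1.0]] 603.9208693088746
{'time': 0.1, 'joint_positions': array([-1.26987285,  0.32173657, -0.07008272,  1.45159644,  0.02259615,
        1.37078691, -0.05691086]), 'qd': array([-0.00176488, -0.00118168,  0.00019788, -0.00129478,  0.00028433,
        0.00163025, -0.00066776]), 'joint_torque': array([ 2.33518758e-04, -4.92571092e+01, -4.05312767e-01, -3.13397813e+01,
       -6.40337658e-02,  3.96081386e-02,  7.08537050e-05]), 'position': array([0.18378645, 0.62291999, 0.20905707]), 'tool_rot': array([-4.48952049e-01, -3.10918801e+00,  2.72266013e-03]), 'ft_force': array([0.041275  , 0.33278249, 0.62563093]), 'torque': array([ 0.01635123,  0.02513865, -0.00214576]), 'grip_force': 0.0, 'grip_width': 1.0000524999860645}
```

View pics/top0.png

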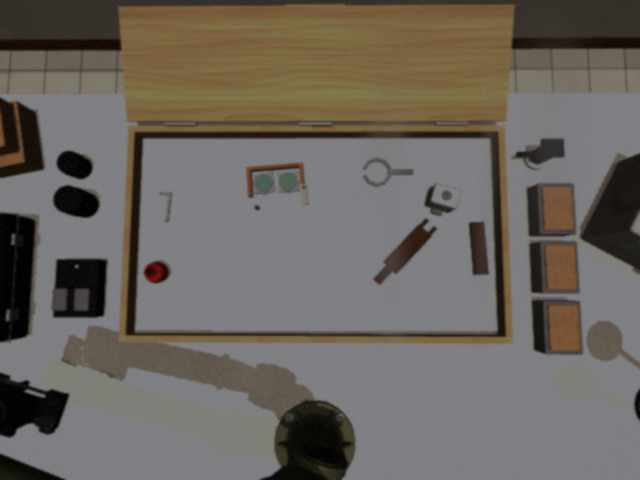

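View pics/side0.png

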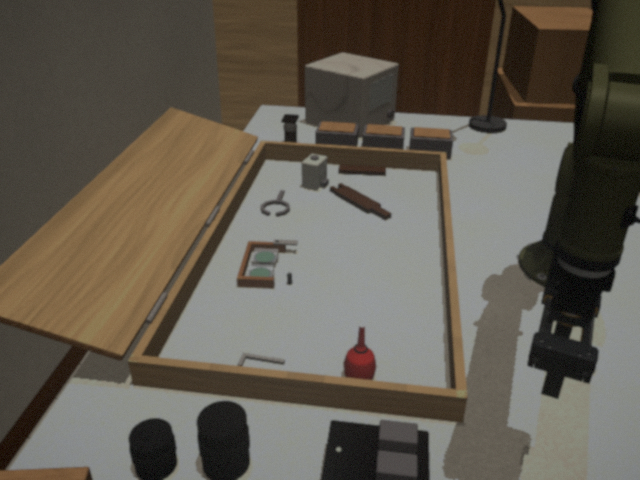

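The top view shows the gate from about (378,280) to (435,222), the bay at (247–308,163–205) and the pin at (257,208). The side view shows the same layout. I'll measure these next.

```bash
python3 - <<'E'
from h import *
T=np.load("pics/top0.npy",allow_pickle=True).item();S=np.load("pics/side0.npy",allow_pickle=True).item()
I=T["color"]
a=cv2.resize(I[150:220,235:320],None,fx=6,fy=6,interpolation=cv2.INTER_CUBIC)
b=cv2.resize(I[180:290,365:460],None,fx=5,fy=5,interpolation=cv2.INTER_CUBIC)
c=np.zeros((580,800,3),np.uint8)
c[:420,:400]=cv2.resize(a,(400,420))[:, :] if 0 else 0
c=np.zeros((600,800,3),np.uint8); a=cv2.resize(I[155:215,240:315],None,fx=5.3,fy=5.3,interpolation=cv2.INTER_CUBIC); b=cv2.resize(I[205:290,365:445],None,fx=4.9,fy=4.9,interpolation=cv2.INTER_CUBIC)
s=cv2.resize(S["color"][235:295,230:305],None,fx=4.4,fy=4.4,interpolation=cv2.INTER_CUBIC)
c[:a.shape[0],:a.shape[1]]=a; c[:b.shape[0],405:405+b.shape[1]]=b[:,:395]; c[325:325+s.shape[0],:s.shape[1]]=s
cv2.imwrite("pics/c0.png",c)
# gate: dark red-brown
hsv=cv2.cvtColor(I,cv2.COLOR_BGR2HSV); m=((hsv[...,2]<115)&(hsv[...,1]>70)).astype(np.uint8); 
m[:205]=0;m[290:]=0;m[:,:365]=0;m[:,445:]=0
n,l,st,ce=cv2.connectedComponentsWithStats(m); k=1+np.argmax(st[1:,4]); print(st[k],ce[k])
v,u=np.nonzero(l==k); p=np.array([ray(T,x,y,.012)[:2] for x,y in zip(u,v)]); mu=p.mean(0); w,V=np.linalg.eigh(np.cov(p.T)); d=V[:,1]; q=(p-mu)@V[:,::-1]; print(mu,d,np.degrees(np.arctan2(d[1],d[0])),q.min(0),q.max(0),len(p))
for x in np.arange(-.12,.125,.012):
    r=q[abs(q[:,0]-x)<.006]; print(round(x,3),len(r),r.min(0)[1:] if len(r) else'',r.max(0)[1:]if len(r) else'')
for n_,pt,z in(("pin",(257,208),.014),("bl",(247,167),.024),("br",(303,163),.024),("bfl",(249,197),.024)): print(n_,ray(T,*pt,z))
print(ray(S,290,283,0))
E
```

```text
[395 220  40  51 708] [412.00988701 244.29661017]
[ 0.54592539 -0.2747531 ] [-0.77013474  0.63788124] 140.36599023186002 [-0.07981754 -0.02393321] [0.08592081 0.02406842] 708
-0.12 0  
-0.108 0  
-0.096 0  
-0.084 1 [-0.01281385] [-0.01281385]
-0.072 22 [-0.01579997] [0.02253473]
-0.06 30 [-0.01918094] [0.02172603]
-0.048 67 [-0.0203711] [0.02406842]
-0.036 68 [-0.02155987] [0.02326027]
-0.024 68 [-0.02274723] [0.02204923]
-0.012 69 [-0.02393321] [0.02083961]
-0.0 67 [-0.02293589] [0.02180736]
0.012 68 [-0.02372567] [0.02059932]
0.024 64 [-0.02312409] [0.0193927]
0.036 64 [-0.02391285] [0.01818749]
0.048 53 [-0.01935358] [0.01698368]
0.06 41 [-0.01401329] [0.01578128]
0.072 22 [-0.00375099] [0.01458028]
0.084 4 [0.00944482] [0.01338067]
0.096 0  
0.108 0  
0.12 0  
pin [0.6492614  0.16800968 0.014     ]
bl [0.76693282 0.19737468 0.024     ]
br [0.77870401 0.03620699 0.024     ]
bfl [0.67939948 0.18998653 0.024     ]
[0.64944743 0.17109567 0.        ]
```

View pics/c0.png

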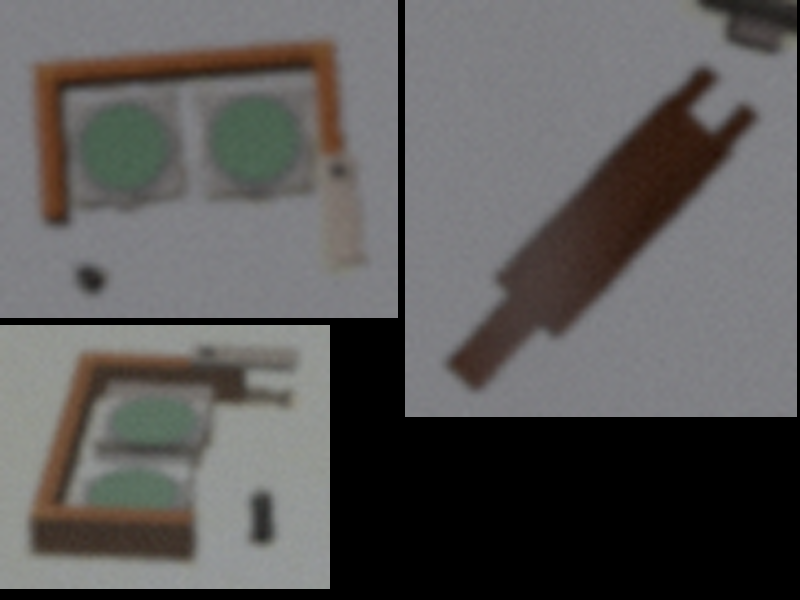

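The crop shows the gate's fork at upper right, near the dispenser, and its tongue at lower left. The pin stands at the bay's front left, and the keeper projects at its front right.

```bash
cat >> h.py <<'E'
def rel(start,tgt):
    """start/tgt: (x,y,z,phi_deg) phi = world angle of tool y, tool pointing down -> slide mm, delta_rot"""
    def M(p):
        a=np.radians(p[3]); y=np.array([np.cos(a),np.sin(a),0]); z=np.array([0,0,-1.]); return np.column_stack([np.cross(y,z),y,z])
    A=M(start); return np.round(A.T@(np.array(tgt[:3])-start[:3])*1000,1), np.round(R.from_matrix(A.T@M(tgt)).as_rotvec(),3)
def now():
    s=ctrl.get_state(); m=R.from_rotvec(s["tool_rot"]).as_matrix(); return (*s["position"],np.degrees(np.arctan2(m[1,1],m[0,1]))),s
def gatefit(im,roi,thr=None,z=.013):
    u0,u1,v0,v1=roi; I=im["color"].astype(int); g=I[...,0]  # blue: wood darkest
    m=np.zeros(g.shape,np.uint8); m[v0:v1,u0:u1]=(g[v0:v1,u0:u1]<(thr or 75))
    n,l,st,ce=cv2.connectedComponentsWithStats(m); k=1+np.argmax(st[1:,4])
    v,u=np.nonzero(l==k); p=np.array([ray(im,a,b,z)[:2] for a,b in zip(u,v)]); r=cv2.minAreaRect(p.astype(np.float32)*1000)
    return p,r
E
python3 - <<'E'
from h import *
T=np.load("pics/top0.npy",allow_pickle=True).item();S=np.load("pics/side0.npy",allow_pickle=True).item()
B=T["color"][...,0].astype(int); print("blue samples",B[225,415:445:3],B[260,380:420:4])
for t in(70,85):
    p,r=gatefit(T,(365,445,215,290),t); print(t,len(p),r)
print("ends",ray(T,377.2,281.5,.016),ray(T,431.1,223.4,.016))
for im,roi in((T,(250,264,202,216)),(S,(284,296,268,290))):
    u0,u1,v0,v1=roi; g=im["color"][v0:v1,u0:u1].astype(float).mean(2); w=np.clip(np.median(g)-15-g,0,None); vv,uu=np.mgrid[v0:v1,u0:u1]
    c=(w*uu).sum()/w.sum(),(w*vv).sum()/w.sum(); print("pin",c,ray(im,*c,.014))
print("front wall",ray(T,310,335,.04)); s,_=now(); print(s)
E
```

```text
blue samples [123  61  18  68 128 131 119 130 132 131] [131  86  54  56  50  41  32  56 132 132]
70 1112 ((524.1804809570312, -250.4506072998047), (49.74134063720703, 228.41021728515625), 44.799224853515625)
85 1193 ((523.013671875, -250.8511962890625), (50.74832534790039, 231.22198486328125), 46.2613525390625)
ends [ 0.44032707 -0.17441438  0.016     ] [ 0.60529013 -0.32914989  0.016     ]
pin (np.float64(256.7058152793615), np.float64(207.26054732041047)) [0.65140913 0.16889239 0.014     ]
pin (np.float64(289.1187613843352), np.float64(278.6464480874317)) [0.65075975 0.17373397 0.014     ]
front wall [0.29420614 0.01324902 0.04      ]
(np.float64(0.18378644980249154), np.float64(0.6229199931457062), np.float64(0.20905707146218616), np.float64(73.56709650564946))
```

>>> send_rows(
  motion=[
    {"claw": 1, "slide": [0, 0, 0], "delta_rot": [0, 0, 0.15]},
    {"claw": 1, "slide": [0, 0, 0], "delta_rot": [0, 0, 0.3]},
    {"claw": 1, "slide": [0, 0, 0], "delta_rot": [0, 0, 0.45]},
  ],
)

```text
time: 0.4
position: [0.1838, 0.6231, 0.2094]
tool_rot: [1.14, 2.927, -0.002]
ft_force: [-0.1, -0.4, -0.4]
grip_width: 0.997
grip_force: 0.0
```

```bash
python3 - <<'E'
from h import *
s,_=now(); print(s)
W=[(.34,.5,.21,6),(.5,.33,.21,-36),(.55,.08,.21,-78),(.54,-.15,.21,-118),(.526,-.253,.15,-134.5)]
for a,b in zip([s]+W,W): print(b,*rel(a,b))
E
```

```text
(np.float64(0.1838498735354807), np.float64(0.6231187049291492), np.float64(0.2093995244082561), np.float64(47.426789245042755))
(0.34, 0.5, 0.21, 6) [-198.3   15.    -0.6] [0.    0.    0.723]
(0.5, 0.33, 0.21, -36) [-185.8  141.4    0. ] [0.    0.    0.733]
(0.55, 0.08, 0.21, -78) [-172.9  187.4    0. ] [0.    0.    0.733]
(0.54, -0.15, 0.21, -118) [-57.6 222.9   0. ] [0.    0.    0.698]
(0.526, -0.253, 0.15, -134.5) [36.  97.5 60. ] [0.    0.    0.288]
```

>>> send_rows(
  motion=[
    {"claw": 1, "slide": [-40, 3, 0], "delta_rot": [0, 0, 0.145]},
    {"claw": 1, "slide": [-80, 6, 0], "delta_rot": [0, 0, 0.29]},
    {"claw": 1, "slide": [-120, 9, 0], "delta_rot": [0, 0, 0.435]},
    {"claw": 1, "slide": [-160, 12, 0], "delta_rot": [0, 0, 0.58]},
    {"claw": 1, "slide": [-198, 15, 0], "delta_rot": [0, 0, 0.723]},
  ],
)

```text
time: 0.9
position: [0.3419, 0.4999, 0.2097]
tool_rot: [2.102, 2.334, -0.001]
ft_force: [0.4, -0.2, 0.2]
grip_width: 1.0
grip_force: 0.0
```

>>> send_rows(
  motion=[
    {"claw": 1, "slide": [-37, 28, 0], "delta_rot": [0, 0, 0.147]},
    {"claw": 1, "slide": [-74, 56, 0], "delta_rot": [0, 0, 0.294]},
    {"claw": 1, "slide": [-111, 84, 0], "delta_rot": [0, 0, 0.44]},
    {"claw": 1, "slide": [-148, 112, 0], "delta_rot": [0, 0, 0.587]},
    {"claw": 1, "slide": [-186, 141, 0], "delta_rot": [0, 0, 0.733]},
  ],
)

```text
time: 1.4
position: [0.502, 0.3309, 0.2098]
tool_rot: [-2.798, -1.427, 0.001]
ft_force: [1.1, 1.4, 0.7]
grip_width: 0.995
grip_force: 0.0
```

>>> send_rows(
  motion=[
    {"claw": 1, "slide": [-34, 37, 0], "delta_rot": [0, 0, 0.147]},
    {"claw": 1, "slide": [-68, 74, 0], "delta_rot": [0, 0, 0.294]},
    {"claw": 1, "slide": [-102, 111, 0], "delta_rot": [0, 0, 0.44]},
    {"claw": 1, "slide": [-136, 148, 0], "delta_rot": [0, 0, 0.587]},
    {"claw": 1, "slide": [-173, 187, 0], "delta_rot": [0, 0, 0.733]},
  ],
)

```text
time: 1.9
position: [0.5515, 0.0854, 0.2098]
tool_rot: [-3.124, -0.329, 0.0]
ft_force: [1.4, -0.3, -0.7]
grip_width: 1.002
grip_force: 0.0
```

>>> send_rows(
  motion=[
    {"claw": 1, "slide": [-12, 45, 0], "delta_rot": [0, 0, 0.14]},
    {"claw": 1, "slide": [-24, 90, 0], "delta_rot": [0, 0, 0.28]},
    {"claw": 1, "slide": [-36, 135, 0], "delta_rot": [0, 0, 0.42]},
    {"claw": 1, "slide": [-48, 180, 0], "delta_rot": [0, 0, 0.56]},
    {"claw": 1, "slide": [-58, 223, 0], "delta_rot": [0, 0, 0.698]},
  ],
)

```text
time: 2.4
position: [0.542, -0.1448, 0.21]
tool_rot: [-3.048, 0.759, 0.0]
ft_force: [0.8, -0.8, -0.8]
grip_width: 1.004
grip_force: 0.0
```

```bash
python3 - <<'E'
from h import *
im=ctrl.get_image("wrist"); cv2.imwrite("pics/w1.png",im["color"]); np.save("pics/w1.npy",im,allow_pickle=True)
s,st=now(); print(s,st["joint_positions"]); print(rel(s,(.526,-.253,.10,-134.5)))
E
```

```text
(np.float64(0.5404294565542126), np.float64(-0.15470312513337559), np.float64(0.2105158306399529), np.float64(-118.87965147748226)) [-0.52963241  0.16369795  0.84835429  1.70119192 -0.12067231  1.33085847
 -1.73427651]
(array([ 34.8,  93. , 110.5]), array([0.   , 0.   , 0.273]))
```

View pics/w1.png

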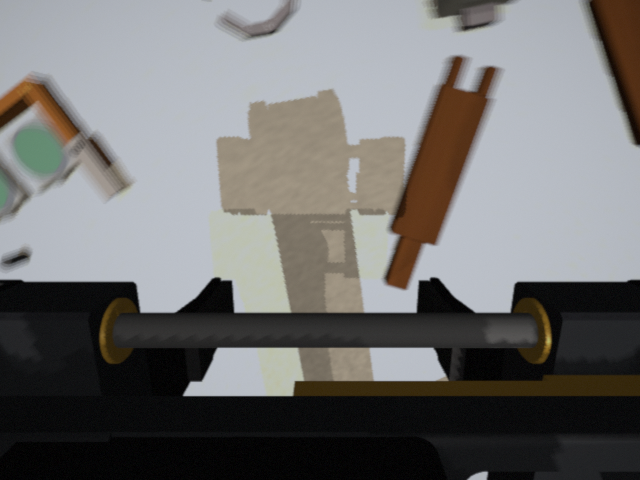

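The wrist view shows the gate clearly from (397,285) at the tongue to (472,65) at the fork. I'll cross-check its pose from this view.

```bash
cat >> h.py <<'E'
def gatewrist(im,roi,z=.015):
    h=cv2.cvtColor(im["color"],cv2.COLOR_BGR2HSV); u0,u1,v0,v1=roi
    m=np.zeros(h.shape[:2],np.uint8); m[v0:v1,u0:u1]=((h[...,1]>130)&(h[...,2]>50)&((h[...,0]<16)|(h[...,0]>172)))[v0:v1,u0:u1]
    n,l,st,ce=cv2.connectedComponentsWithStats(m); k=1+np.argmax(st[1:,4])
    v,u=np.nonzero(l==k); p=np.array([ray(im,a,b,z)[:2] for a,b in zip(u,v)]); return p,cv2.minAreaRect(p.astype(np.float32)*1000),st[k]
E
python3 - <<'E'
from h import *
im=np.load("pics/w1.npy",allow_pickle=True).item()
p,r,st=gatewrist(im,(370,520,40,300)); print(r,st)
print("tongue end,fork",ray(im,397,285,.014),ray(im,472,65,.014)); print("pin base?",ray(im,12,262,.014))
E
```

```text
((523.4503784179688, -253.76600646972656), (47.271305084228516, 226.3325958251953), 46.37434005737305) [ 387   57  108  231 8513]
tongue end,fork [ 0.44039401 -0.17756354  0.014     ] [ 0.60383161 -0.32974572  0.014     ]
pin base? [0.65374854 0.16962781 0.014     ]
```

>>> send_rows(
  motion=[
    {"claw": 1, "slide": [12, 31, 30], "delta_rot": [0, 0, 0.1]},
    {"claw": 1, "slide": [24, 62, 60], "delta_rot": [0, 0, 0.2]},
    {"claw": 1, "slide": [35, 93, 90], "delta_rot": [0, 0, 0.273]},
    {"claw": 1, "slide": [35, 93, 110], "delta_rot": [0, 0, 0.273]},
  ],
)

```text
time: 2.85
position: [0.5273, -0.2468, 0.098]
tool_rot: [2.912, -1.169, -0.003]
ft_force: [0.4, -0.5, -0.4]
grip_width: 1.002
grip_force: 0.0
```

```bash
python3 - <<'E'
from h import *
s,st=now(); print(s,st["joint_positions"]); print(rel(s,(.526,-.253,.024,-134.5)))
E
```

```text
(np.float64(0.5272829362220788), np.float64(-0.2468071004086613), np.float64(0.09804378947221662), np.float64(-133.76648972499157)) [-0.34886554  0.35338215  0.88836545  1.78556981 -0.29470943  1.14555903
 -1.70164333]
(array([ 3.4,  5.4, 74. ]), array([0.   , 0.   , 0.013]))
```

>>> send_rows(
  motion=[
    {"claw": 1, "slide": [0, 0, 30], "delta_rot": [0, 0, -0.01]},
    {"claw": 1, "slide": [0, 1, 55], "delta_rot": [0, 0, -0.015]},
    {"claw": 1, "slide": [0, 1, 70], "delta_rot": [0, 0, -0.015]},
    {"claw": 1, "slide": [0, 1, 76], "delta_rot": [0, 0, -0.015]},
    {"claw": 1, "slide": [0, 1, 76], "delta_rot": [0, 0, -0.015]},
  ],
)

```text
time: 3.35
position: [0.5298, -0.2419, 0.0237]
tool_rot: [2.929, -1.136, -0.001]
ft_force: [1.1, 0.0, -0.0]
grip_width: 0.999
grip_force: 0.0
```

>>> send_rows(
  motion=[
    {"claw": -1, "slide": [0, 0, 0], "delta_rot": [0, 0, 0]},
    {"claw": -1, "slide": [0, 0, 0], "delta_rot": [0, 0, 0]},
    {"claw": -1, "slide": [0, 0, 0], "delta_rot": [0, 0, 0]},
    {"claw": -1, "slide": [0, 0, 0], "delta_rot": [0, 0, 0]},
    {"claw": -1, "slide": [0, 0, 0], "delta_rot": [0, 0, 0]},
  ],
  grip_force=25,
)

```text
time: 3.85
position: [0.5302, -0.2422, 0.0244]
tool_rot: [-2.929, 1.136, -0.001]
ft_force: [-0.2, -1.0, -0.1]
grip_width: 0.635
grip_force: 0.0
```

>>> send_rows(
  motion=[
    {"claw": -1, "slide": [0, 0, 0], "delta_rot": [0, 0, 0]},
    {"claw": -1, "slide": [0, 0, 0], "delta_rot": [0, 0, 0]},
  ],
)

```text
time: 4.05
position: [0.5299, -0.2422, 0.0241]
tool_rot: [-2.929, 1.136, -0.0]
ft_force: [0.6, -0.1, 0.5]
grip_width: 0.448
grip_force: 0.0
```

```bash
python3 - <<'E'
from h import *
im=ctrl.get_image("side"); cv2.imwrite("pics/s2.png",cv2.resize(im["color"][110:260,280:480],None,fx=4,fy=4,interpolation=cv2.INTER_CUBIC))
s,st=now(); print(s,st["grip_width"],st["grip_force"])
E
```

```text
(np.float64(0.5299572903087413), np.float64(-0.24212757355042752), np.float64(0.024037627877914462), np.float64(-132.40426047777723)) 0.3982569973401201 0.0
```

View pics/s2.png

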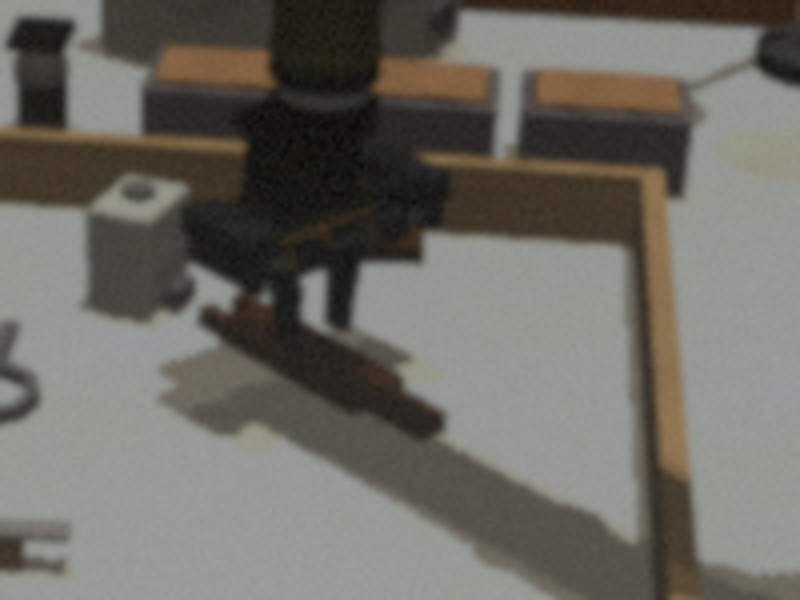

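The side view shows the fingers at the slat but closed to 35 mm with no contact. They look to be above it, so I'm checking the height by triangulating.

```bash
python3 - <<'E'
from h import *
T=np.load("pics/top0.npy",allow_pickle=True).item();S=np.load("pics/side0.npy",allow_pickle=True).item();Wr=np.load("pics/w1.npy",allow_pickle=True).item()
def tri(obs):
    A=[];b=[]
    for im,u,v in obs:
        o=np.array(im["pose"])[:3,3]; d=ray(im,u,v,0)-o; d/=np.linalg.norm(d); Q=np.eye(3)-np.outer(d,d); A.append(Q); b.append(Q@o)
    A=np.vstack(A);b=np.hstack(b); x,*_=np.linalg.lstsq(A,b,rcond=None); return np.round(x,4),np.round(np.linalg.norm(A@x-b)*1000,1)
print("tongue",tri([(T,377.2,281.5),(Wr,397,285)]),"fork",tri([(T,431.1,223.4),(Wr,472,65)]))
print("fork prong ends w: ",[tri([(T,365+(a-405)/4.9,205+b/4.9),(Wr,c,d)]) for a,b,c,d in((708,70,456,58),(750,110,490,68))])
print("pin",tri([(T,256.7,207.3),(S,289.1,278.6)]))
for z in(-.03,-.015,0,.015):
    p,r,_=gatewrist(Wr,(370,520,40,300),z); q,r2=gatefit(T,(365,445,215,290),75,z); print(z,np.round(r[0]),np.round(r[1]),np.round(r2[0]),np.round(r2[1]))
im=ctrl.get_image("wrist"); cv2.imwrite("pics/w2.png",im["color"]); np.save("pics/w2.npy",im,allow_pickle=True)
E
```

```text
tongue (array([ 0.44  , -0.1762,  0.0121]), np.float64(2.0)) fork (array([ 0.6043, -0.3279,  0.0197]), np.float64(0.9))
fork prong ends w:  [(array([ 0.616 , -0.3155,  0.0235]), np.float64(0.1)), (array([ 0.5936, -0.3404,  0.0201]), np.float64(0.6))]
pin (array([0.6517, 0.1693, 0.011 ]), np.float64(0.1))
-0.03 [ 513. -263.] [ 53. 254.] [ 526. -259.] [ 52. 236.]
-0.015 [ 517. -260.] [ 51. 245.] [ 525. -256.] [ 51. 233.]
0 [ 520. -257.] [ 49. 236.] [ 524. -253.] [ 51. 231.]
0.015 [ 523. -254.] [ 47. 226.] [ 523. -251.] [ 50. 228.]
```

View pics/w2.png

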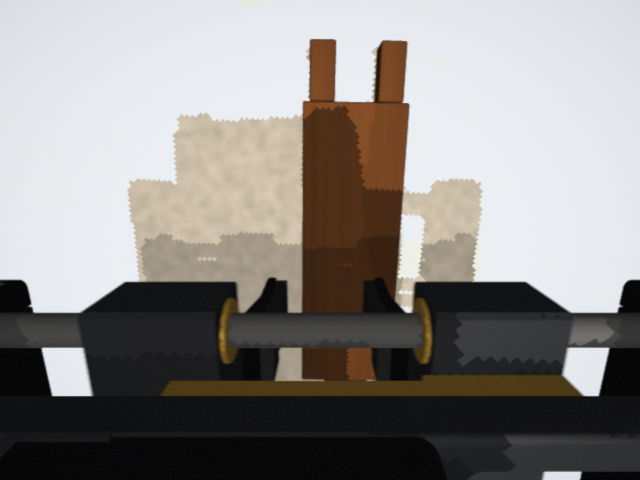

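```bash
python3 - <<'E'
from h import *
S=np.load("pics/side0.npy",allow_pickle=True).item();W=np.load("pics/w2.npy",allow_pickle=True).item()
s,st=now(); print(s,st["grip_width"],st["grip_force"]); w=.087/2*st["grip_width"]
a=np.radians(s[3]); y=np.array([np.cos(a),np.sin(a)])
for sg in(-1,1):
    for z in(0.002,.02,.04):
        p=(*(np.array(s[:2])+sg*w*y),z); print(sg,z,"side crop",[round((c-o)*4) for c,o in zip(proj(S,p),(280,110))],"wrist",np.round(proj(W,p)))
# slat edges in wrist image at row 270 and prongs
for u,v in((303,105),(408,105),(303,250),(400,250),(310,40),(406,42)): print(u,v,np.round(ray(W,u,v,.016),4))
E
```

```text
(np.float64(0.5299285072396146), np.float64(-0.24214084501903832), np.float64(0.02402995473006845), np.float64(-132.41122098932138)) 0.35498663035233385 0.0
-1 0.002 side crop [294, 379] wrist [298. 276.]
-1 0.02 side crop [295, 357] wrist [296. 288.]
-1 0.04 side crop [296, 331] wrist [293. 304.]
1 0.002 side crop [326, 366] wrist [353. 276.]
1 0.02 side crop [327, 344] wrist [356. 288.]
1 0.04 side crop [328, 319] wrist [359. 304.]
303 105 [ 0.603  -0.2943  0.016 ]
408 105 [ 0.5701 -0.3303  0.016 ]
303 250 [ 0.5519 -0.2463  0.016 ]
400 250 [ 0.5184 -0.2831  0.016 ]
310 40 [ 0.6207 -0.3153  0.016 ]
406 42 [ 0.5913 -0.3463  0.016 ]
```

```bash
python3 - <<'E'
from h import *
s,st=now(); print(rel(s,(.5237,-.2548,.024,-132.7)))
E
```

```text
(array([ 3.9, 13.5,  0. ]), array([0.   , 0.   , 0.005]))
```

>>> send_rows(
  motion=[
    {"claw": 1, "slide": [0, 0, -6], "delta_rot": [0, 0, 0]},
    {"claw": 1, "slide": [0, 0, -6], "delta_rot": [0, 0, 0]},
    {"claw": 1, "slide": [0, 0, -6], "delta_rot": [0, 0, 0]},
    {"claw": 1, "slide": [0, 0, -6], "delta_rot": [0, 0, 0]},
    {"claw": 1, "slide": [0, 0, -6], "delta_rot": [0, 0, 0]},
  ],
)

```text
time: 4.65
position: [0.5299, -0.2421, 0.03]
tool_rot: [-2.929, 1.136, 0.0]
ft_force: [0.4, -0.0, -1.0]
grip_width: 0.723
grip_force: 0.0
```

>>> send_rows(
  motion=[
    {"claw": 1, "slide": [0, 0, 0], "delta_rot": [0, 0, 0]},
    {"claw": 1, "slide": [0, 0, 0], "delta_rot": [0, 0, 0]},
    {"claw": 1, "slide": [0, 0, 0], "delta_rot": [0, 0, 0]},
  ],
)

```text
time: 4.95
position: [0.5299, -0.2422, 0.03]
tool_rot: [-2.929, 1.136, 0.0]
ft_force: [0.1, 0.5, -0.2]
grip_width: 0.964
grip_force: 0.0
```

>>> send_rows(
  motion=[
    {"claw": 1, "slide": [4, 13.5, 0], "delta_rot": [0, 0, 0]},
    {"claw": 1, "slide": [4, 13.5, 3], "delta_rot": [0, 0, 0]},
    {"claw": 1, "slide": [4, 13.5, 6], "delta_rot": [0, 0, 0]},
  ],
)

```text
time: 5.25
position: [0.5233, -0.2558, 0.0239]
tool_rot: [2.928, -1.139, 0.0]
ft_force: [0.4, -0.1, -0.6]
grip_width: 1.002
grip_force: 0.0
```

```bash
python3 - <<'E'
from h import *
im=ctrl.get_image("wrist"); s,st=now(); print(s,st["ft_force"],st["grip_width"])
S=ctrl.get_image("side")
a=cv2.resize(im["color"][200:400,60:560],(800,320)); b=cv2.resize(S["color"][150:210,310:440],(600,277),interpolation=cv2.INTER_CUBIC)
b=cv2.convertScaleAbs(b,alpha=1.8); c=np.zeros((600,800,3),np.uint8); c[:320]=a; c[322:599,:600]=b; cv2.imwrite("pics/c3.png",c)
w=.0435; an=np.radians(s[3]); y=np.array([np.cos(an),np.sin(an)])
for sg in(-1,1):
    for z in(.002,.03):
        p=(*(np.array(s[:2])+sg*w*y),z); u,v=proj(im,p); u2,v2=proj(S,p); print(sg,z,(u-60)*1.6,(v-200)*1.6,"side",(u2-310)*4.615,(v2-150)*4.615+322)
E
```

```text
(np.float64(0.5231698193902955), np.float64(-0.2550357943797974), np.float64(0.023275280068075593), np.float64(-132.46729871802708)) [-1.083927   -0.25437747  0.14689034] 0.9977339065351126
-1 0.002 300.58900260267814 122.6101732452571 side 179.94445276552906 578.984612479863
-1 0.03 282.1829643474487 154.3680992810395 side 181.42110132628125 538.709400613664
1 0.002 547.4499863661428 122.51827456598603 side 282.25950957296504 538.5730536413785
1 0.03 565.8073310379482 154.2706409080328 side 284.53129415253653 499.06937581030184
```

View pics/c3.png

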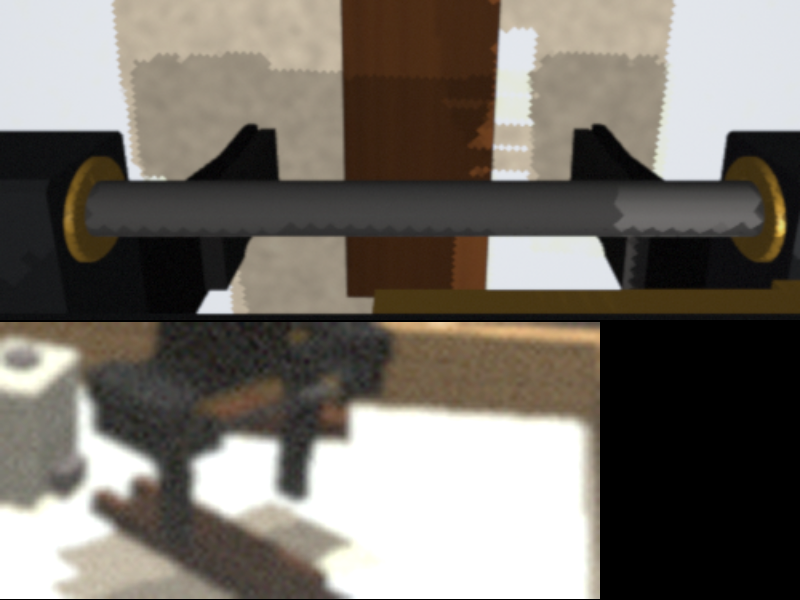

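The slat is centred between the fingers. The side view shows the far fingertip at (295,497) in the crop, which puts it at z≈0.03. I'll descend in small steps and watch the force.

>>> send_rows(
  motion=[
    {"claw": 1, "slide": [0, 0, 3], "delta_rot": [0, 0, 0]},
    {"claw": 1, "slide": [0, 0, 6], "delta_rot": [0, 0, 0]},
    {"claw": 1, "slide": [0, 0, 6], "delta_rot": [0, 0, 0]},
  ],
)

```text
time: 5.65
position: [0.5235, -0.2544, 0.0175]
tool_rot: [-2.929, 1.136, 0.001]
ft_force: [0.5, 0.2, -0.3]
grip_width: 0.998
grip_force: 0.0
```

>>> send_rows(
  motion=[
    {"claw": 1, "slide": [0, 0, 3], "delta_rot": [0, 0, 0]},
    {"claw": 1, "slide": [0, 0, 6], "delta_rot": [0, 0, 0]},
    {"claw": 1, "slide": [0, 0, 6], "delta_rot": [0, 0, 0]},
  ],
)

```text
time: 5.95
position: [0.5235, -0.2546, 0.0115]
tool_rot: [2.929, -1.136, -0.001]
ft_force: [-0.1, -0.4, -0.9]
grip_width: 1.0
grip_force: 0.0
```

>>> send_rows(
  motion=[
    {"claw": 1, "slide": [0, 0, 3], "delta_rot": [0, 0, 0]},
    {"claw": 1, "slide": [0, 0, 5], "delta_rot": [0, 0, 0]},
    {"claw": 1, "slide": [0, 0, 5], "delta_rot": [0, 0, 0]},
  ],
)

```text
time: 6.25
position: [0.5236, -0.2547, 0.0067]
tool_rot: [-2.929, 1.136, 0.001]
ft_force: [0.1, 0.2, -0.2]
grip_width: 1.001
grip_force: 0.0
```

>>> send_rows(
  motion=[
    {"claw": 1, "slide": [0, 0, 3], "delta_rot": [0, 0, 0]},
    {"claw": 1, "slide": [0, 0, 5], "delta_rot": [0, 0, 0]},
    {"claw": 1, "slide": [0, 0, 5], "delta_rot": [0, 0, 0]},
  ],
)

```text
time: 6.55
position: [0.5236, -0.2547, 0.0017]
tool_rot: [-2.929, 1.136, 0.001]
ft_force: [-0.4, 0.1, -0.6]
grip_width: 1.001
grip_force: 0.0
```

>>> send_rows(
  motion=[
    {"claw": 1, "slide": [0, 0, 2], "delta_rot": [0, 0, 0]},
    {"claw": 1, "slide": [0, 0, 3], "delta_rot": [0, 0, 0]},
    {"claw": 1, "slide": [0, 0, 3], "delta_rot": [0, 0, 0]},
  ],
)

```text
time: 6.85
position: [0.5237, -0.2548, -0.0011]
tool_rot: [-2.929, 1.136, 0.0]
ft_force: [-0.9, -0.6, -0.5]
grip_width: 0.999
grip_force: 0.0
```

```bash
python3 - <<'E'
from h import *
s,st=now(); print(s,st["ft_force"],st["grip_width"])
S=ctrl.get_image("side"); I=S["color"]
an=np.radians(s[3]); y=np.array([np.cos(an),np.sin(an)])
# far finger (+y tool side): dark profile along its column
p=(*(np.array(s[:2])+.050*y),.01); u,v=proj(S,p); print(u,v,[round(proj(S,(*p[:2],z))[1],1) for z in(0,.02,.04)])
g=I.mean(2)
for r in range(155,186): print(r,g[r,int(u)-6:int(u)+9].astype(int))
E
```

```text
(np.float64(0.5236855846038551), np.float64(-0.25479445902159914), np.float64(-0.0011246184581438327), np.float64(-132.41146639749047)) [-0.92924238 -0.58781281 -0.52644202] 0.9990590824364043
372.71973909261925 193.8833375406555 [np.float64(196.9), np.float64(190.8), np.float64(184.7)]
155 [25 26  6 24 25 20 25 33 25 38 34 33 31 35 41]
156 [23 20 24 23 24 20 24 29 27 33 31 32 39 37 39]
157 [26 25 29 14 19 19 25 28 25 25 29 30 29 31 38]
158 [19 22 26 18 21 22 28 24 28 28 28 29 31 31 34]
159 [22 26 26 18 23 26 29 31 32 32 27 24 27 29 32]
160 [22 22 23 24 21 27 33 36 36 33 27 26 24 28 28]
161 [21 23 20 22 18 32 37 40 41 37 26 25 28 29 26]
162 [21 27 21 23 22 24 27 31 33 34 31 22 26 31 24]
163 [26 25 17 23 23 20 25 33 33 34 31 31 33 33 28]
164 [24 26 23 16 19 22 29 27 32 32 29 28 23 30 27]
165 [20 21 20 21 22 28 21 26 23 28 23 27 29 29 32]
166 [22 22 28 22 24 26 22 23 25 30 24 25 29 27 31]
167 [25 21 24 23 25 29 29 20 22 25 23 29 30 24 28]
168 [22 27 30 20 28 24 18 28 29 24 27 30 25 31 31]
169 [21 29 26 29 31 20 28 27 25 26 22 22 27 31 32]
170 [27 33 33 36 32 29 27 25 23 23 24 28 33 44 
[... 218 characters left out ...]
 42 40 37 36 37 35 37 31 34 33 49 67 80]
176 [ 68  52  50  44  45  37  38  29  31  26  27  33  62  99 119]
177 [ 60  55  58  65  56  46  33  24  26  23  22  36  80 115 140]
178 [ 76  89  98  93  74  46  28  27  27  28  30  42  86 126 145]
179 [113 123 124 110  76  41  32  30  32  24  28  57  95 130 144]
180 [139 145 139 113  77  46  27  30  26  31  35  69 110 137 148]
181 [150 148 139 108  70  37  30  28  29  31  36  78 118 144 146]
182 [150 148 137 108  66  38  29  28  28  29  46  81 126 147 148]
183 [151 149 137 107  63  35  27  30  32  35  51  93 132 148 149]
184 [150 149 136 105  65  40  29  33  24  30  61 103 134 146 153]
185 [149 150 138 105  61  30  34  27  31  32  71 110 138 149 149]
```

```bash
python3 - <<'E'
from h import *
g=ctrl.get_image("side")["color"].mean(2); print(g[183:203,374:377].mean(1).astype(int))
E
```

```text
[38 42 43 52 55 61 67 66 65 60 53 51 52 66 75 80 77 74 61 53]
```

```bash
python3 - <<'E'
from h import *
g=ctrl.get_image("side")["color"].mean(2).astype(int)
for r in range(184,204): print(r,g[r,362:384])
E
```

```text
184 [150 151 152 149 150 149 140 108  67  37  27  33  24  35  64 102 131 146
 152 150 152 147]
185 [150 153 150 151 151 149 136 105  61  39  30  34  28  34  70 111 142 147
 148 152 150 151]
186 [151 151 150 149 152 148 138  98  61  36  30  29  29  42  79 121 142 149
 150 150 151 150]
187 [149 151 153 151 150 148 136  98  59  34  34  29  24  46  89 126 146 149
 149 150 151 150]
188 [151 152 152 149 147 144 131 100  55  36  29  31  34  54  95 131 147 149
 149 150 152 151]
189 [149 149 149 143 141 136 121  88  45  33  32  36  36  61 103 136 146 149
 153 152 149 148]
190 [147 142 140 131 124 116 102  75  44  32  29  32  33  61 105 136 150 148
 150 151 148 151]
191 [136 133 120 114 110 104  92  69  40  33  26  35  39  60 102 134 147 149
 152 150 149 151]
192 [119 111 104 101  98  97  88  62  39  35  32  28  31  57  85 120 139 143
 146 150 151 151]
193 [ 92  96  96  99  97  95  83  62  41  32  28  34  36  44  77  98 121 131
 142 143 148 149]
194 [ 64  75  85  89  92  93  79  65  51  42  38  36  37  49  69  86  98 108
 125 128 137 142]
195 [ 44  53  62  72  75  80  72  74  60  56  49  45  44  55  70  77  82  88
 100 102 113 126]
196 [ 38  36  43  54  58  64  70  73  71  70  67  61  67  65  76  79  80  81
  82  84  90 105]
197 [38 39 38 41 38 51 58 67 72 75 78 76 75 78 75 83 78 80 79 81 83 87]
198 [35 38 35 38 34 39 42 52 60 68 76 78 78 78 81 79 81 77 83 80 83 87]
199 [ 34  39  39  35  38  34  38  41  50  58  65  72  79  78  79  79  82  82
  86  88  93 102]
200 [ 35  33  35  34  41  37  40  34  42  49  52  59  69  73  75  80  84  88
  99 109 113 125]
201 [ 38  41  37  42  37  36  34  39  32  37  50  52  57  59  66  72  91 103
 124 133 134 140]
202 [ 38  35  35  38  40  38  37  38  37  37  42  41  48  54  56  70  88 109
 133 142 145 146]
203 [ 39  34  35  37  35  38  36  37  40  38  40  37  43  39  48  58  72  92
 119 139 145 144]
```

The fingertip edge is at row 195, so z≈0.005 with the TCP reading −0.001. The real tip offset is therefore about 28 mm less than stated, and I'll work from the measured value. Lowering 2 mm and gripping.

>>> send_rows(
  motion=[
    {"claw": -1, "slide": [0, 0, 2], "delta_rot": [0, 0, 0]},
    {"claw": -1, "slide": [0, 0, 2], "delta_rot": [0, 0, 0]},
    {"claw": -1, "slide": [0, 0, 2], "delta_rot": [0, 0, 0]},
    {"claw": -1, "slide": [0, 0, 2], "delta_rot": [0, 0, 0]},
    {"claw": -1, "slide": [0, 0, 2], "delta_rot": [0, 0, 0]},
  ],
  grip_force=25,
)

```text
time: 7.5
position: [0.5238, -0.2549, -0.0029]
tool_rot: [-2.929, 1.136, -0.0]
ft_force: [0.0, -0.0, -0.0]
grip_width: 0.631
grip_force: 0.0
```

>>> send_rows(
  motion=[
    {"claw": -1, "slide": [0, 0, 0], "delta_rot": [0, 0, 0]},
    {"claw": -1, "slide": [0, 0, 0], "delta_rot": [0, 0, 0]},
    {"claw": -1, "slide": [0, 0, 0], "delta_rot": [0, 0, 0]},
  ],
)

```text
time: 7.8
position: [0.5239, -0.2548, -0.0029]
tool_rot: [-2.929, 1.136, -0.0]
ft_force: [0.1, 0.0, 1.1]
grip_width: 0.564
grip_force: 24.9
```

```bash
python3 - <<'E'
from h import *
s,st=now(); print(s)
W=[(s[0],s[1],.057,s[3]),(.535,-.05,.057,-109),(.5245,.16,.057,-85.8)]
for a,b in zip([s]+W,W): print(b,*rel(a,b))
E
```

```text
(np.float64(0.5238781287135591), np.float64(-0.2548107143853613), np.float64(-0.0029010464569236005), np.float64(-132.40478827099543))
(np.float64(0.5238781287135591), np.float64(-0.2548107143853613), 0.057, np.float64(-132.40478827099543)) [  0.    0.  -59.9] [0. 0. 0.]
(0.535, -0.05, 0.057, -109) [-129.9 -158.7    0. ] [ 0.     0.    -0.408]
(0.5245, 0.16, 0.057, -85.8) [ -78.3 -195.1    0. ] [ 0.     0.    -0.405]
```

>>> send_rows(
  motion=[
    {"claw": -1, "slide": [0, 0, -10], "delta_rot": [0, 0, 0]},
    {"claw": -1, "slide": [0, 0, -30], "delta_rot": [0, 0, 0]},
    {"claw": -1, "slide": [0, 0, -50], "delta_rot": [0, 0, 0]},
    {"claw": -1, "slide": [0, 0, -60], "delta_rot": [0, 0, 0]},
  ],
)

```text
time: 8.2
position: [0.5246, -0.2556, 0.0592]
tool_rot: [-2.928, 1.137, -0.004]
ft_force: [0.4, -0.3, -0.9]
grip_width: 0.569
grip_force: 25.0
```

>>> send_rows(
  motion=[
    {"claw": -1, "slide": [-20, -24, 0], "delta_rot": [0, 0, -0.06]},
    {"claw": -1, "slide": [-46, -56, 0], "delta_rot": [0, 0, -0.14]},
    {"claw": -1, "slide": [-74, -90, 0], "delta_rot": [0, 0, -0.23]},
    {"claw": -1, "slide": [-102, -124, 0], "delta_rot": [0, 0, -0.32]},
    {"claw": -1, "slide": [-130, -159, 0], "delta_rot": [0, 0, -0.408]},
  ],
)

```text
time: 8.7
position: [0.5347, -0.0482, 0.0573]
tool_rot: [-3.099, 0.515, -0.0]
ft_force: [1.0, 0.6, -1.0]
grip_width: 0.572
grip_force: 24.9
```

>>> send_rows(
  motion=[
    {"claw": -1, "slide": [-18, -45, 0], "delta_rot": [0, 0, -0.09]},
    {"claw": -1, "slide": [-36, -90, 0], "delta_rot": [0, 0, -0.18]},
    {"claw": -1, "slide": [-54, -135, 0], "delta_rot": [0, 0, -0.27]},
    {"claw": -1, "slide": [-70, -175, 0], "delta_rot": [0, 0, -0.36]},
    {"claw": -1, "slide": [-78, -195, 0], "delta_rot": [0, 0, -0.405]},
  ],
)

```text
time: 9.2
position: [0.5239, 0.1652, 0.0571]
tool_rot: [-3.137, -0.127, 0.0]
ft_force: [-0.8, 0.1, -1.2]
grip_width: 0.571
grip_force: 25.0
```

>>> send_rows(
  motion=[
    {"claw": -1, "slide": [0, 0, 0], "delta_rot": [0, 0, 0]},
    {"claw": -1, "slide": [0, 0, 0], "delta_rot": [0, 0, 0]},
  ],
)

```text
time: 9.4
position: [0.5249, 0.1589, 0.057]
tool_rot: [3.138, 0.113, -0.0]
ft_force: [0.6, -0.2, -1.6]
grip_width: 0.573
grip_force: 25.0
```

```bash
python3 - <<'E'
from h import *
s,st=now(); print(s,st["grip_width"],st["joint_positions"].round(2)); print(rel(s,(.5245,.16,.057,-85.8)))
im=ctrl.get_image("wrist"); cv2.imwrite("pics/w4.png",im["color"]); np.save("pics/w4.npy",im,allow_pickle=True)
E
```

```text
(np.float64(0.5248962681629009), np.float64(0.15888305125118654), np.float64(0.056954553118947385), np.float64(-85.87259581372942)) 0.572982802862837 [-0.85  0.26  0.57  1.9  -0.16  1.03 -1.7 ]
(array([-0.3, -1.1, -0. ]), array([ 0.   ,  0.   , -0.001]))
```

View pics/w4.png

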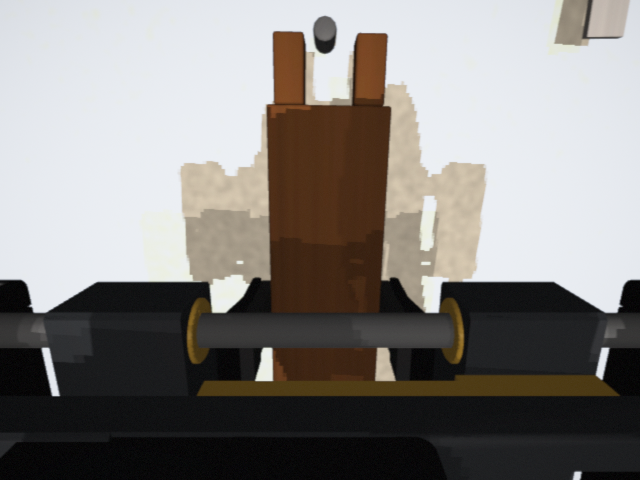

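The wrist view shows the pin at (325,22–45), just ahead of the notch, whose centre is at about u=329. I'll compute the offset.

```bash
python3 - <<'E'
from h import *
im=np.load("pics/w4.npy",allow_pickle=True).item(); s,_=now(); a=np.radians(s[3]); y=np.array([np.cos(a),np.sin(a)]); x=np.array([-y[1],y[0]])*-1
x=np.array([y[1]*-1,y[0]])  # tool x = y x z(down)
for n,u,v,z in(("pin top",325,23,.028),("pin bot",325,46,.003),("prongL in",305,35,.076),("prongR in",353,35,.076),("prongL out",273,33,.076),("prongR out",387,35,.076),("bodyL",270,200,.076),("bodyR",386,200,.076)):
    p=ray(im,u,v,z)[:2]; print(n,p.round(4),"tool xy mm",np.round(((p-s[:2])@x*1000,(p-s[:2])@y*1000),1))
E
```

```text
pin top [0.6537 0.168 ] tool xy mm [129.   -1.2]
pin bot [0.6492 0.1677] tool xy mm [124.5  -1.2]
prongL in [0.6357 0.1743] tool xy mm [111.5  -8.7]
prongR in [0.637  0.1563] tool xy mm [111.5   9.4]
prongL out [0.6355 0.1864] tool xy mm [112.1 -20.8]
prongR out [0.6379 0.1434] tool xy mm [111.5  22.3]
bodyL [0.5721 0.1854] tool xy mm [ 48.9 -24.2]
bodyR [0.5757 0.1366] tool xy mm [49.  24.7]
```

>>> send_rows(
  motion=[
    {"claw": -1, "slide": [0, -1.5, 20], "delta_rot": [0, 0, 0]},
    {"claw": -1, "slide": [0, -1.5, 40], "delta_rot": [0, 0, 0]},
    {"claw": -1, "slide": [0, -1.5, 52], "delta_rot": [0, 0, 0]},
    {"claw": -1, "slide": [0, -1.5, 57], "delta_rot": [0, 0, 0]},
    {"claw": -1, "slide": [0, -1.5, 58], "delta_rot": [0, 0, 0]},
  ],
)

```text
time: 9.95
position: [0.5248, 0.1603, -0.0013]
tool_rot: [3.139, 0.112, -0.001]
ft_force: [0.1, 0.8, -0.4]
grip_width: 0.569
grip_force: 25.0
```

>>> send_rows(
  motion=[
    {"claw": -1, "slide": [8, 0, 0], "delta_rot": [0, 0, 0]},
    {"claw": -1, "slide": [16, 0, 0], "delta_rot": [0, 0, 0]},
    {"claw": -1, "slide": [24, 0, 0], "delta_rot": [0, 0, 0]},
    {"claw": -1, "slide": [29, 0, 0], "delta_rot": [0, 0, 0]},
    {"claw": -1, "slide": [29, 0, 0], "delta_rot": [0, 0, 0]},
  ],
)

```text
time: 10.45
position: [0.5549, 0.1636, -0.0007]
tool_rot: [3.139, 0.114, 0.002]
ft_force: [-0.2, 0.2, -1.4]
grip_width: 0.57
grip_force: 25.0
```

```bash
python3 - <<'E'
from h import *
s,st=now(); print(s,st["ft_force"])
im=ctrl.get_image("wrist"); cv2.imwrite("pics/w5.png",im["color"]); np.save("pics/w5.npy",im,allow_pickle=True)
E
```

```text
(np.float64(0.554942462477701), np.float64(0.16360675823455878), np.float64(-0.0006659893701118982), np.float64(-85.84591096674959)) [-0.22307074  0.20451135 -1.38749203]
```

View pics/w5.png

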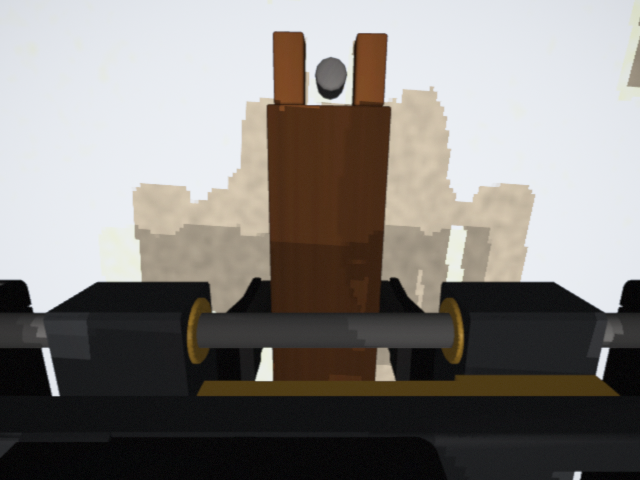

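The pin is centred in the notch at (331,75), clear of its bottom. Lowering, releasing and moving to the tongue.

>>> send_rows(
  motion=[
    {"claw": -1, "slide": [0, 0, 2], "delta_rot": [0, 0, 0]},
    {"claw": 1, "slide": [0, 0, 2], "delta_rot": [0, 0, 0]},
    {"claw": 1, "slide": [0, 0, 2], "delta_rot": [0, 0, 0]},
    {"claw": 1, "slide": [0, 0, 2], "delta_rot": [0, 0, 0]},
    {"claw": 1, "slide": [0, 0, 2], "delta_rot": [0, 0, 0]},
  ],
)

```text
time: 11.0
position: [0.5536, 0.1637, -0.0029]
tool_rot: [-3.139, -0.115, -0.0]
ft_force: [0.3, 0.0, 0.9]
grip_width: 0.853
grip_force: 0.0
```

>>> send_rows(
  motion=[
    {"claw": 1, "slide": [0, 0, 0], "delta_rot": [0, 0, 0]},
    {"claw": 1, "slide": [0, 0, -10], "delta_rot": [0, 0, 0]},
    {"claw": 1, "slide": [0, 0, -35], "delta_rot": [0, 0, 0]},
    {"claw": 1, "slide": [0, 0, -50], "delta_rot": [0, 0, 0]},
  ],
)

```text
time: 11.4
position: [0.5547, 0.1637, 0.0492]
tool_rot: [-3.139, -0.114, -0.003]
ft_force: [0.7, 0.4, 0.1]
grip_width: 0.995
grip_force: 0.0
```

>>> send_rows(
  motion=[
    {"claw": 1, "slide": [-30, 0, 0], "delta_rot": [0, 0, 0]},
    {"claw": 1, "slide": [-65, 0, 0], "delta_rot": [0, 0, 0]},
    {"claw": 1, "slide": [-94, 0, 0], "delta_rot": [0, 0, 0]},
    {"claw": 1, "slide": [-94, 0, 0], "delta_rot": [0, 0, 0]},
  ],
)

```text
time: 11.8
position: [0.4562, 0.1568, 0.047]
tool_rot: [-3.138, -0.117, 0.005]
ft_force: [-0.2, -0.2, -0.2]
grip_width: 1.0
grip_force: 0.0
```

```bash
python3 - <<'E'
from h import *
s,st=now(); print(s,st["ft_force"],st["grip_width"],st["joint_positions"].round(2))
im=ctrl.get_image("wrist"); np.save("pics/w6.npy",im,allow_pickle=True)
p,r,stt=gatewrist(im,(200,460,0,330),.016); print(r,stt)
# slat axis from row midpoints
h=cv2.cvtColor(im["color"],cv2.COLOR_BGR2HSV); m=(h[...,1]>130)&((h[...,0]<16)|(h[...,0]>172))&(h[...,2]>40)
for v in range(5,300,35):
    u=np.nonzero(m[v,180:480])[0]+180
    if len(u): print(v,u.min(),u.max(),ray(im,(u.min()+u.max())/2,v,.016).round(4),round(np.linalg.norm(ray(im,u.min(),v,.016)-ray(im,u.max(),v,.016))*1000,1))
E
```

```text
(np.float64(0.4561549645787797), np.float64(0.15684598375719105), np.float64(0.04699218631351556), np.float64(-85.74156901418398)) [-0.19626769 -0.1885066  -0.22733911] 1.0003209093240997 [-0.92  0.13  0.57  2.06 -0.08  0.98 -1.8 ]
((517.12060546875, 161.53924560546875), (157.4624481201172, 48.56103515625), 3.283668279647827) [  278     0   100   299 22550]
5 278 376 [0.5932 0.166  0.016 ] 47.9
40 279 375 [0.5778 0.1649 0.016 ] 48.0
75 279 373 [0.5617 0.1642 0.016 ] 48.1
110 280 371 [0.5448 0.1631 0.016 ] 47.7
145 280 370 [0.5271 0.1621 0.016 ] 48.3
180 281 368 [0.5086 0.161  0.016 ] 47.8
215 304 343 [0.489  0.1601 0.016 ] 22.0
250 304 342 [0.4685 0.1589 0.016 ] 22.0
285 305 341 [0.4469 0.1573 0.016 ] 21.4
```

>>> send_rows(
  motion=[
    {"claw": 1, "slide": [4, 0, 20], "delta_rot": [0, 0, 0]},
    {"claw": 1, "slide": [4, 0, 38], "delta_rot": [0, 0, 0]},
    {"claw": -0.2, "slide": [4, 0, 47], "delta_rot": [0, 0, 0]},
    {"claw": -0.2, "slide": [4, 0, 49], "delta_rot": [0, 0, 0]},
    {"claw": -0.2, "slide": [4, 0, 49], "delta_rot": [0, 0, 0]},
  ],
)

```text
time: 12.35
position: [0.4646, 0.157, -0.0017]
tool_rot: [3.139, 0.114, 0.001]
ft_force: [-0.4, 0.7, 1.0]
grip_width: 0.808
grip_force: 0.0
```

```bash
python3 - <<'E'
from h import *
s,st=now(); print(s,st["ft_force"],st["grip_width"],st["joint_positions"].round(2))
E
```

```text
(np.float64(0.46460283903270705), np.float64(0.15695231273466834), np.float64(-0.0017310215701642692), np.float64(-85.84911090163249)) [-0.37436263  0.74218082  1.04453079] 0.8076575602426413 [-0.89  0.22  0.56  2.08 -0.15  0.88 -1.74]
```

>>> send_rows(
  motion=[
    {"claw": -1, "slide": [0, 0, 1], "delta_rot": [0, 0, 0]},
    {"claw": -1, "slide": [0, 0, 1], "delta_rot": [0, 0, 0]},
    {"claw": -1, "slide": [0, 0, 1], "delta_rot": [0, 0, 0]},
    {"claw": -1, "slide": [0, 0, 1], "delta_rot": [0, 0, 0]},
    {"claw": -1, "slide": [0, 0, 1], "delta_rot": [0, 0, 0]},
  ],
  grip_force=12,
)

```text
time: 12.85
position: [0.464, 0.1572, -0.0028]
tool_rot: [-3.139, -0.114, -0.0]
ft_force: [0.3, 0.6, 0.2]
grip_width: 0.355
grip_force: 0.0
```

>>> send_rows(
  motion=[
    {"claw": -1, "slide": [0, 0, 0], "delta_rot": [0, 0, 0]},
    {"claw": -1, "slide": [0, 0, 0], "delta_rot": [0, 0, 0]},
    {"claw": -1, "slide": [0, 0, 0], "delta_rot": [0, 0, 0]},
  ],
)

```text
time: 13.15
position: [0.464, 0.1572, -0.0028]
tool_rot: [-3.139, -0.114, -0.0]
ft_force: [-1.9, -0.4, 1.3]
grip_width: 0.274
grip_force: 12.0
```

>>> send_rows(
  motion=[
    {"claw": -1, "slide": [0.3, 9.8, 0], "delta_rot": [0, 0, -0.052]},
    {"claw": -1, "slide": [1, 19.6, 0], "delta_rot": [0, 0, -0.105]},
    {"claw": -1, "slide": [2.3, 29.4, 0], "delta_rot": [0, 0, -0.157]},
    {"claw": -1, "slide": [4.1, 39.1, 0], "delta_rot": [0, 0, -0.209]},
    {"claw": -1, "slide": [6.4, 48.7, 0], "delta_rot": [0, 0, -0.262]},
  ],
)

```text
time: 13.65
position: [0.4739, 0.1091, -0.0028]
tool_rot: [-3.096, -0.528, -0.0]
ft_force: [0.5, 0.8, 1.2]
grip_width: 0.272
grip_force: 12.0
```

```bash
cat > chk.py <<'E'
from h import *
s,st=now(); print(np.round(s,4),st["ft_force"].round(1),st["grip_width"].round(3),st["joint_positions"].round(2))
d=np.array(s[:2])-[.6517,.1695]; print("r",np.linalg.norm(d),"alpha",np.degrees(np.arctan2(d[1],d[0]))%360,"slat",s[3]+270)
E
python3 chk.py
```

```text
Traceback (most recent call last):
  File "chk.py", line 2, in <module>
    s,st=now(); print(np.round(s,4),st["ft_force"].round(1),st["grip_width"].round(3),st["joint_positions"].round(2))
                                                            ^^^^^^^^^^^^^^^^^^^^^^
AttributeError: 'float' object has no attribute 'round'
```

>>> send_rows(
  motion=[
    {"claw": -1, "slide": [0.3, 9.8, 0], "delta_rot": [0, 0, -0.052]},
    {"claw": -1, "slide": [1, 19.6, 0], "delta_rot": [0, 0, -0.105]},
    {"claw": -1, "slide": [2.3, 29.4, 0], "delta_rot": [0, 0, -0.157]},
    {"claw": -1, "slide": [4.1, 39.1, 0], "delta_rot": [0, 0, -0.209]},
    {"claw": -1, "slide": [6.4, 48.7, 0], "delta_rot": [0, 0, -0.262]},
  ],
)

```text
time: 14.15
position: [0.4959, 0.0654, -0.0028]
tool_rot: [-3.001, -0.928, 0.0]
ft_force: [-0.9, 0.8, 2.4]
grip_width: 0.275
grip_force: 12.0
```

>>> send_rows(
  motion=[
    {"claw": -1, "slide": [0.3, 9.8, 0], "delta_rot": [0, 0, -0.052]},
    {"claw": -1, "slide": [1, 19.6, 0], "delta_rot": [0, 0, -0.105]},
    {"claw": -1, "slide": [2.3, 29.4, 0], "delta_rot": [0, 0, -0.157]},
    {"claw": -1, "slide": [4.1, 39.1, 0], "delta_rot": [0, 0, -0.209]},
    {"claw": -1, "slide": [6.4, 48.7, 0], "delta_rot": [0, 0, -0.262]},
  ],
)

```text
time: 14.65
position: [0.5284, 0.0288, -0.0028]
tool_rot: [-2.853, -1.311, 0.001]
ft_force: [-1.8, 1.9, 3.8]
grip_width: 0.272
grip_force: 12.0
```

```bash
sed -i 's/st\["grip_width"\].round(3)/st["grip_width"]/' chk.py; python3 chk.py
```

```text
[ 5.28400e-01  2.88000e-02 -2.80000e-03 -4.06337e+01] [-1.8  1.9  3.8] 0.2718317509248866 [-0.56  0.3   0.52  1.98 -0.19  0.9  -0.65]
r 0.18704122925967348 alpha 228.77598225430296 slat 229.36631115637024
```

>>> send_rows(
  motion=[
    {"claw": -1, "slide": [0.3, 9.8, 0], "delta_rot": [0, 0, -0.052]},
    {"claw": -1, "slide": [1, 19.6, 0], "delta_rot": [0, 0, -0.105]},
    {"claw": -1, "slide": [2.3, 29.4, 0], "delta_rot": [0, 0, -0.157]},
    {"claw": -1, "slide": [4.1, 39.1, 0], "delta_rot": [0, 0, -0.209]},
    {"claw": -1, "slide": [6.4, 48.7, 0], "delta_rot": [0, 0, -0.262]},
  ],
)

```text
time: 15.15
position: [0.5693, 0.0019, -0.0028]
tool_rot: [-2.657, -1.673, 0.001]
ft_force: [-2.3, 1.1, 5.1]
grip_width: 0.273
grip_force: 12.0
```

>>> send_rows(
  motion=[
    {"claw": -1, "slide": [0.3, 9.8, 0], "delta_rot": [0, 0, -0.052]},
    {"claw": -1, "slide": [1, 19.6, 0], "delta_rot": [0, 0, -0.105]},
    {"claw": -1, "slide": [2.3, 29.4, 0], "delta_rot": [0, 0, -0.157]},
    {"claw": -1, "slide": [4.1, 39.1, 0], "delta_rot": [0, 0, -0.209]},
    {"claw": -1, "slide": [4.1, 39.1, 0], "delta_rot": [0, 0, -0.209]},
  ],
)

```text
time: 15.65
position: [0.6078, -0.0124, -0.0028]
tool_rot: [2.472, 1.937, 0.001]
ft_force: [0.8, -0.2, 2.6]
grip_width: 0.274
grip_force: 12.0
```

```bash
python3 chk.py; python3 - <<'E'
from h import *
im=ctrl.get_image("top"); cv2.imwrite("pics/t7.png",cv2.resize(im["color"][150:260,230:340],(600,600),interpolation=cv2.INTER_CUBIC))
E
```

```text
[ 6.07800e-01 -1.24000e-02 -2.80000e-03 -1.38156e+01] [ 0.8 -0.2  2.6] 0.2744830682344343 [-0.37  0.44  0.43  1.79 -0.22  0.96 -0.1 ]
r 0.1870989138649032 alpha 256.4316141119439 slat 256.1844191167245
```

View pics/t7.png

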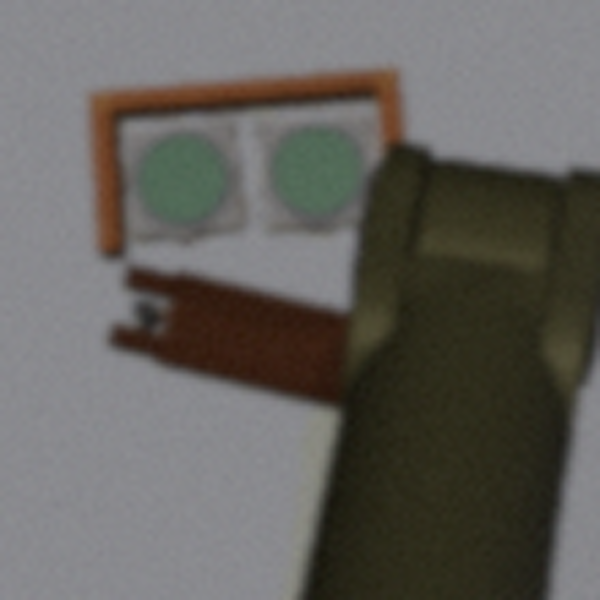

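The pin at (148,312) is still in the notch and the slat is about 18° from shut. Closing the remainder.

>>> send_rows(
  motion=[
    {"claw": -1, "slide": [0.3, 9.8, 0], "delta_rot": [0, 0, -0.052]},
    {"claw": -1, "slide": [1, 19.6, 0], "delta_rot": [0, 0, -0.105]},
    {"claw": -1, "slide": [2.3, 29.4, 0], "delta_rot": [0, 0, -0.157]},
    {"claw": -1, "slide": [4.1, 39.1, 0], "delta_rot": [0, 0, -0.209]},
    {"claw": -1, "slide": [6.4, 48.7, 0], "delta_rot": [0, 0, -0.262]},
  ],
)

```text
time: 16.2
position: [0.6545, -0.0172, -0.0028]
tool_rot: [-2.196, -2.245, 0.002]
ft_force: [-2.6, -0.8, 4.9]
grip_width: 0.274
grip_force: 12.0
```

>>> send_rows(
  motion=[
    {"claw": -1, "slide": [0, 3.3, 0], "delta_rot": [0, 0, -0.017]},
    {"claw": -1, "slide": [0, 6.5, 0], "delta_rot": [0, 0, -0.035]},
    {"claw": -1, "slide": [0.3, 8.5, 0], "delta_rot": [0, 0, -0.045]},
    {"claw": -1, "slide": [0.3, 8.5, 0], "delta_rot": [0, 0, -0.045]},
  ],
)

```text
time: 16.6
position: [0.6637, -0.0169, -0.0028]
tool_rot: [-2.148, -2.293, 0.0]
ft_force: [-1.4, -1.0, 4.3]
grip_width: 0.273
grip_force: 12.0
```

```bash
python3 chk.py
```

```text
[ 6.6370e-01 -1.6900e-02 -2.8000e-03  3.7423e+00] [-1.4 -1.   4.3] 0.2732998523845095 [-0.29  0.54  0.36  1.64 -0.21  1.01  0.2 ]
r 0.1867453650454571 alpha 273.675027206927 slat 273.7423219489287
```

>>> send_rows(
  motion=[
    {"claw": -1, "slide": [0, 1, 0], "delta_rot": [0, 0, -0.005]},
    {"claw": -1, "slide": [0, 2, 0], "delta_rot": [0, 0, -0.01]},
    {"claw": -1, "slide": [0, 2, 0], "delta_rot": [0, 0, -0.01]},
  ],
)

```text
time: 16.9
position: [0.6656, -0.0167, -0.0028]
tool_rot: [-2.136, -2.303, 0.0]
ft_force: [-1.5, -1.0, 4.1]
grip_width: 0.268
grip_force: 12.0
```

>>> send_rows(
  motion=[
    {"claw": -1, "slide": [0, 1, 0], "delta_rot": [0, 0, -0.005]},
    {"claw": -1, "slide": [0, 2, 0], "delta_rot": [0, 0, -0.01]},
    {"claw": -1, "slide": [0, 2, 0], "delta_rot": [0, 0, -0.01]},
  ],
)

```text
time: 17.2
position: [0.6662, -0.0169, -0.0028]
tool_rot: [-2.123, -2.313, 0.004]
ft_force: [-5.2, -0.6, 6.8]
grip_width: 0.273
grip_force: 12.0
```

The force of −5 N in x shows the slat is against the stop. Releasing and lifting clear.

>>> send_rows(
  motion=[
    {"claw": 0.1, "slide": [0, -1, 0], "delta_rot": [0, 0, 0]},
    {"claw": 0.1, "slide": [0, -1, 0], "delta_rot": [0, 0, 0]},
    {"claw": 0.1, "slide": [0, -1, 0], "delta_rot": [0, 0, 0]},
    {"claw": 0.1, "slide": [0, -1, 0], "delta_rot": [0, 0, 0]},
    {"claw": 0.1, "slide": [0, -1, 0], "delta_rot": [0, 0, 0]},
  ],
)

```text
time: 17.7
position: [0.667, -0.0165, -0.0031]
tool_rot: [2.124, 2.315, 0.0]
ft_force: [-0.3, 0.2, -0.3]
grip_width: 0.54
grip_force: 0.0
```

>>> send_rows(
  motion=[
    {"claw": 0.1, "slide": [0, 0, 0], "delta_rot": [0, 0, 0]},
    {"claw": 0.1, "slide": [0, 0, -15], "delta_rot": [0, 0, 0]},
    {"claw": 0.1, "slide": [0, 0, -45], "delta_rot": [0, 0, 0]},
    {"claw": 0.1, "slide": [0, 0, -90], "delta_rot": [0, 0, 0]},
    {"claw": 0.1, "slide": [0, 0, -130], "delta_rot": [0, 0, 0]},
  ],
)

```text
time: 18.2
position: [0.6671, -0.0169, 0.13]
tool_rot: [2.124, 2.314, 0.001]
ft_force: [1.0, 0.3, 0.4]
grip_width: 0.55
grip_force: 0.0
```

>>> send_rows(
  motion=[
    {"claw": 0.1, "slide": [0, -40, 0], "delta_rot": [0, 0, 0]},
    {"claw": 0.1, "slide": [0, -85, 0], "delta_rot": [0, 0, 0]},
    {"claw": 0.1, "slide": [0, -110, -20], "delta_rot": [0, 0, 0]},
    {"claw": 0.1, "slide": [0, -110, -20], "delta_rot": [0, 0, 0]},
  ],
)

```text
time: 18.6
position: [0.5561, -0.0269, 0.1507]
tool_rot: [2.125, 2.312, 0.006]
ft_force: [1.1, -0.0, 0.4]
grip_width: 0.548
grip_force: 0.0
```

```bash
python3 chk.py; python3 - <<'E'
from h import *
im=ctrl.get_image("side"); I=im["color"]; h=cv2.cvtColor(I,cv2.COLOR_BGR2HSV)
p=np.array([.6517,.1695]);a=np.radians(274.2); d=np.array([np.cos(a),np.sin(a)]); n=np.array([-d[1],d[0]])
print("slat/side samples along axis, across:")
for r in(.02,.06,.10,.14,.17,.19,.205): print(r,[I[int(round(v)),int(round(u))].tolist() for u,v in [proj(im,(*(p+d*r+n*o),.016)) for o in(-.03,-.02,-.008,0,.008,.02,.03)]])
im=ctrl.get_image("wrist"); pp,rr,st=gatewrist(im,(0,640,0,330),.016); print(rr,st)
E
```

```text
[ 0.5561 -0.0269  0.1507  4.843 ] [ 1.1 -0.   0.4] 0.5483816209386667 [-0.36  0.16  0.4   1.78 -0.07  1.21  0.14]
r 0.2184443550543661 alpha 244.05989208362578 slat 274.8429981435252
slat/side samples along axis, across:
0.02 [[141, 144, 141], [41, 51, 67], [46, 56, 74], [53, 60, 71], [45, 53, 67], [64, 71, 82], [150, 152, 150]]
0.06 [[126, 133, 131], [50, 57, 72], [46, 56, 74], [45, 55, 72], [41, 50, 66], [46, 53, 70], [144, 149, 147]]
0.1 [[133, 145, 146], [40, 51, 66], [43, 57, 72], [45, 55, 72], [45, 53, 70], [40, 50, 67], [113, 122, 125]]
0.14 [[84, 94, 100], [44, 53, 69], [44, 52, 70], [52, 56, 59], [48, 52, 56], [68, 72, 74], [67, 73, 75]]
0.17 [[90, 101, 107], [92, 101, 108], [43, 49, 56], [50, 53, 62], [45, 51, 59], [144, 148, 146], [147, 152, 149]]
0.19 [[95, 105, 110], [95, 106, 109], [45, 48, 55], [37, 45, 51], [45, 51, 60], [142, 147, 144], [149, 152, 151]]
0.205 [[95, 105, 109], [94, 105, 111], [56, 61, 68], [54, 58, 65], [89, 95, 98], [148, 153, 152], [147, 152, 150]]
((659.6943359375, 56.11426544189453), (48.92106628417969, 199.44578552246094), 5.05765962600708) [  425     0    79   260 13160]
```

```bash
python3 -c "
from bench import ctrl
print(ctrl.close_job())"
```

```text
the job is handed in; nothing more can be done
None
```

The job is handed in: the slat is shut under the keeper and against the stop with the pin in its notch and the gripper clear; the last images agree, but the judge returned no verdict.

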